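# Finish a lot of cases and book it in at the tag reader

### The arm

A 7-joint arm with a two-finger parallel gripper is mounted at the origin on the work surface. World frame = base frame: x ahead of the robot, y to its left, z up, the work surface at z = 0. Lengths are in m, angles in rad, forces in N, time in s.
With the tool pointing down it reaches from about 0.425 to 0.825 m from the base axis. Payload 3.6 kg.
Tool frame: the origin (TCP) lies between the finger pads, 19 mm behind the fingertips; this is the grasp point; z points along the fingers, y is the line along which they close (so a half turn about z gives the same grasp; the last joint's range is limited). The gripper opens to 85 mm and grips with 20 to 120 N. Pads are 22 mm wide; open, the fingers measure 114 mm over their backs; the gripper's body (76 mm by 85 mm) begins 54 mm behind the grasp point. The pads swing forward as they close: fully open they stand 13 mm farther back than shut.
Start: joints at [-1.254, 0.615, -0.013, 1.423, 0.008, 1.103, -0.04], TCP at [0.218, 0.612, 0.25] pointing down, gripper open.
Joint ranges: [-3.12, 3.12], [-0.3, 2.06], [-1.34, 1.32], [0.26, 2.42], [-1.36, 4.5], [0.01, 1.98], [-2.84, 2.84]. Speed limits (rad/s): [2.79, 2.79, 3.14, 3.14, 3.14, 3.14, 3.14].

### API

Orientations are given as a rotation vector (axis times angle).
In Python, from rig import bot gives the robot as it stands.
- The arm moves only by the tool drive_effector, called as name(argument=value, ...), one argument or row to a line, values as JSON. Schema: {"type":"object","properties":{"increments":{"type":"object","properties":{"dx":{"type":"array","items":{"type":"number"},"minItems":1,"maxItems":20},"dy":{"type":"array","items":{"type":"number"},"minItems":1,"maxItems":20},"dz":{"type":"array","items":{"type":"number"},"minItems":1,"maxItems":20},"drx":{"type":"array","items":{"type":"number"},"minItems":1,"maxItems":20},"dry":{"type":"array","items":{"type":"number"},"minItems":1,"maxItems":20},"drz":{"type":"array","items":{"type":"number"},"minItems":1,"maxItems":20}},"additionalProperties":false,"required":["dx","dy","dz","drx","dry","drz"]},"finger_gap":{"type":"number"},"only":{"type":"string"},"quiet":{"type":"boolean"},"lines":{"type":"string"}},"required":["increments"],"additionalProperties":false}. increments is an object with one list for each field, all of the same length, 1 to 20, a row being the entries at one place: dx, dy, dz (the shift in units of 100 mm), drx, dry, drz (a rotation vector in rad); each row is the pose to reach, as a shift and turn from the pose commanded when the call began, along the tool's axes at that moment; what a row does not reach only later rows make up. A row lasts 1/10 s, in which the tool goes at most 0.05 m and 0.15 rad, less where a joint would pass 70% of its speed; a pose out of reach is approached as far as the arm can. finger_gap is the finger opening in m, set as the call begins (left out keeps the last). The fingers move at their own pace and stop on an object; the grip force is fixed at half the most. Time passes only in rows, so rows that do not move let the fingers close. The tool returns the time, the measured TCP pose, the force, the opening and the grip force at its end. only (a regular expression) keeps the lines of the reply that match it, lines (a string "A,B") keeps lines A to B, and quiet returns only ok. Input that does not fit is refused with a message, and nothing moves.
- bot.get_obs(): the state, without advancing time (a new reading comes with each control period).
- bot.grab_frame(name): name is "scene" or "side" or "wrist"; returns a dict with "pixels" (400x640x3 uint8, blue, green, red), "camera_matrix" (3x3 intrinsics, pixels), "rvec" (rotation vector, rad) and "tvec" (3), from world to camera coordinates, as OpenCV has them; the wrist camera has in their place "mount" (4x4, takes a point from camera to tool coordinates, whose origin is the TCP and whose axes are the flange's). Camera axes: x right, y down, z forward; pixel columns grow to the right and rows downward; lengths in m; the calibration is good to about 2 mm. A picture is of the moment at which its call begins: read the wrist's pose just before it. There is no depth.
- bot.sign_off(): hands the job in; it is judged then, once.
The state is a dict: "time_s": time; "q": joint angles; "dq": joint speeds; "effort": joint torques, N m; "ee_pos": TCP position; "eef_rot": TCP orientation; "contact_force": force on the tool from outside, world axes, zero at the start; "torque": the same for the moment, N m; "gripper_width": finger opening in m; "grasp_force": force on a finger pad.
Only numpy, scipy, OpenCV 4.12 (cv2) and the standard library are available. Lean on these libraries where they do the work, as an engineer would, in place of code of your own. Each camera call takes 0.05 s, during which the arm holds its last target. There are 200 camera calls.

### The job

Finish the lot: stack the two loose closed cases, in either order, squarely one after the other onto the case that stands on the small aluminium pallet, and let go of them. Then pick up the lot's tag plate by its upright tab, tilt it to match the sloped face of the tag reader and press it gently flush onto the dark pad, centred and with its edges square to the pad, and finish while still gripping the tab and holding the tag pressed there. Do not shove the bottom case, change the reader's tilt or disturb the other things.

Things in the scene. Friction and masses are not known exactly. Their poses are not given: they have to be found in the camera images.
- pallet: flat aluminium plate, 110 x 70 x 8 mm, fixed to the table; the bottom case lies centred on it, with the same yaw within a few degrees; origin at the centre of its underside
- bottom_case: the column's bottom case, loose on the pallet: same shape as the other two, 100 x 60 x 35 mm, origin at the centre of its underside, 8 mm above the table, x along its 100 mm length
- case_a: closed plastic case with a flat lid, 100 x 60 x 35 mm (x, y, z), 0.2 to 0.45 kg, lying flat loose on the table, origin at the centre of its underside, z up; smooth 60 mm wide long sides to grip across y
- case_b: closed plastic case with a flat lid, 100 x 60 x 35 mm (x, y, z), 0.2 to 0.45 kg, lying flat loose on the table, origin at the centre of its underside, z up; smooth 60 mm wide long sides to grip across y
- tag: lot tag, 0.12 kg: aluminium plate 80 x 60 x 6 mm (x, y, z) lying flat, with an upright black tab at its centre, 40 mm long in x, 12 mm thick in y, top 47 mm above the underside; origin at the centre of the underside, z up through the tab; either end may be uphill. Gripped across the tab's thickness, it can swivel a little in the fingers about y when pressed and so settle flush
- reader: tag reader fixed to the table: grey foot 130 x 110 mm, two cheeks and a white tilting head, hinge along y 80 mm above the table; origin at the centre of the foot's underside; x points level the way the face rises, roughly away from the robot. The tilt (0.17 to 0.45 rad from level) differs each run; the stiff hinge holds it against 25 N on the face
- reader_face (a point): centre of the dark pad, at its surface: pad 104 x 84 mm (x, y), 1 to 2 mm proud of the head's white face (130 x 110 mm); x points up the slope, y along the hinge (level), z straight out of the face
- reader_top_edge (a point): middle of the upper edge of the head's face, 65 mm up the slope from the face's centre; it moves only if the head's tilt is changed
- sleeve: bystander: short steel tube standing on end, 48 mm across, 22 mm high
- shaft: bystander: stepped steel shaft piece standing up, 38 mm across, 40 mm high
- driver: bystander: screwdriver lying on the table, handle towards its -x
- spanner: bystander: steel spanner lying on the table
- oil: bystander: closed white bottle, 60 mm across, 170 mm high
- flange: bystander: turned aluminium flange lying flat, 56 mm across, 26 mm high with a 28 mm hub

How it is judged:
On the way, in this order (a step that is already met when the one before it is completed fails the run):
1. one loose case stands squarely on the bottom case, released (((x of case_a in the frame of bottom_case between -0.008 and 0.008 m and y of case_a in the frame of bottom_case between -0.008 and 0.008 m and z of case_a in the frame of bottom_case between 0.031 and 0.039 m and angle between the x axis of case_a and the x axis of bottom_case, either way round below 0.1 rad and angle between case_a's own z axis and vertical below 0.06 rad and linear speed of case_a below 0.02 m/s and contact force between the fingers and case_a below 0.3 N) or (x of case_b in the frame of bottom_case between -0.008 and 0.008 m and y of case_b in the frame of bottom_case between -0.008 and 0.008 m and z of case_b in the frame of bottom_case between 0.031 and 0.039 m and angle between the x axis of case_b and the x axis of bottom_case, either way round below 0.1 rad and angle between case_b's own z axis and vertical below 0.06 rad and linear speed of case_b below 0.02 m/s and contact force between the fingers and case_b below 0.3 N))), for 0.2 s.
2. both loose cases stand squarely on the column, released (((x of case_a in the frame of bottom_case between -0.008 and 0.008 m and y of case_a in the frame of bottom_case between -0.008 and 0.008 m and z of case_a in the frame of bottom_case between 0.031 and 0.039 m and angle between the x axis of case_a and the x axis of bottom_case, either way round below 0.1 rad and angle between each of case_a, case_b's own z axis and vertical below 0.06 rad and linear speed of each of case_a, case_b below 0.02 m/s and contact force between the fingers and case_a below 0.3 N and x of case_b in the frame of case_a between -0.008 and 0.008 m and y of case_b in the frame of case_a between -0.008 and 0.008 m and z of case_b in the frame of case_a between 0.031 and 0.039 m and angle between the x axis of case_b and the x axis of case_a, either way round below 0.1 rad and contact force between the fingers and case_b below 0.3 N) or (x of case_b in the frame of bottom_case between -0.008 and 0.008 m and y of case_b in the frame of bottom_case between -0.008 and 0.008 m and z of case_b in the frame of bottom_case between 0.031 and 0.039 m and angle between the x axis of case_b and the x axis of bottom_case, either way round below 0.1 rad and angle between each of case_b, case_a's own z axis and vertical below 0.06 rad and linear speed of each of case_b, case_a below 0.02 m/s and contact force between the fingers and case_b below 0.3 N and x of case_a in the frame of case_b between -0.008 and 0.008 m and y of case_a in the frame of case_b between -0.008 and 0.008 m and z of case_a in the frame of case_b between 0.031 and 0.039 m and angle between the x axis of case_a and the x axis of case_b, either way round below 0.1 rad and contact force between the fingers and case_a below 0.3 N))), for 0.2 s.
At the end, for the whole second after the job is handed in: Three cases in one column, each within 8 mm and 6 deg of square on the one below, let go; tag flush on the pad (3 deg, 3 mm), within 12 mm of centre, 8 deg of square, pressed with 3 to 25 N, held by its tab (TCP within 60 mm of tag origin), fingers off the reader, at rest (((x of case_a in the frame of bottom_case between -0.008 and 0.008 m and y of case_a in the frame of bottom_case between -0.008 and 0.008 m and z of case_a in the frame of bottom_case between 0.031 and 0.039 m and angle between the x axis of case_a and the x axis of bottom_case, either way round below 0.1 rad and angle between each of case_a, case_b's own z axis and vertical below 0.06 rad and linear speed of each of case_a, case_b below 0.02 m/s and contact force between the fingers and case_a below 0.3 N and x of case_b in the frame of case_a between -0.008 and 0.008 m and y of case_b in the frame of case_a between -0.008 and 0.008 m and z of case_b in the frame of case_a between 0.031 and 0.039 m and angle between the x axis of case_b and the x axis of case_a, either way round below 0.1 rad and contact force between the fingers and case_b below 0.3 N) or (x of case_b in the frame of bottom_case between -0.008 and 0.008 m and y of case_b in the frame of bottom_case between -0.008 and 0.008 m and z of case_b in the frame of bottom_case between 0.031 and 0.039 m and angle between the x axis of case_b and the x axis of bottom_case, either way round below 0.1 rad and angle between each of case_b, case_a's own z axis and vertical below 0.06 rad and linear speed of each of case_b, case_a below 0.02 m/s and contact force between the fingers and case_b below 0.3 N and x of case_a in the frame of case_b between -0.008 and 0.008 m and y of case_a in the frame of case_b between -0.008 and 0.008 m and z of case_a in the frame of case_b between 0.031 and 0.039 m and angle between the x axis of case_a and the x axis of case_b, either way round below 0.1 rad and contact force between the fingers and case_a below 0.3 N)) and x of tag in the frame of reader_face between -0.012 and 0.012 m and y of tag in the frame of reader_face between -0.012 and 0.012 m and z of tag in the frame of reader_face between -0.003 and 0.003 m and angle between the z axis of tag and the z axis of reader_face, either way round below 0.05 rad and angle between the x axis of tag and the x axis of reader_face, either way round below 0.15 rad and angle between tag's own z axis and vertical below 1 rad and contact force between tag and reader between 3 and 25 N and contact force between the fingers and tag above 8 N and distance between the grasp point and tag below 0.06 m and contact force between the fingers and reader below 0.3 N and linear speed of tag below 0.01 m/s); the arm keeps its last pose, push and grip.
It fails at once if the bottom case is shoved more than 20 mm (distance of bottom_case from where it was at the start of the episode above 0.02 m).
It fails at once if the reader's tilt is changed (upper edge moved more than 6 mm) (distance of reader_top_edge from where it was at the start of the episode above 0.006 m).
It fails at once if the tag is pressed on the reader with more than 45 N (contact force between tag and reader above 45 N).
It fails at once if a bystander is moved more than 30 mm (distance of any of sleeve, shaft, driver, spanner, oil, flange from where it was at the start of the episode above 0.03 m).
It also fails if it takes over 59 s, if anything falls off the work surface, if the arm or the gripper's body presses on something with over 40 N, if the wrist force passes 120 N, or if a joint passes its speed limit or range.

## Working session

There is one attempt and no reset: what is moved stays moved. The work goes in short steps, Python scripts to look and compute and a tool call to move; the robot and the scene stay as the last step left them, time stands still between calls to the robot, and variables do not carry over. Pictures are saved under pics/ and viewed, at most 10 in all, crops included, and the job is handed in when it is done.

```bash
ls; mkdir -p pics; python3 - <<'E'
from rig import bot
import cv2,numpy as np,pickle
o=bot.get_obs();print(o)
d={}
for n in("scene","side","wrist"):
    f=bot.grab_frame(n);d[n]=f;cv2.imwrite(f"pics/{n}0.png",f["pixels"])
    print(n,f["camera_matrix"],f.get("rvec"),f.get("tvec"),f.get("mount"))
pickle.dump((o,d),open("f0.pkl","wb"))
E
```

```text
pics
rig.py
{'time_s': 0.0, 'q': array([-1.25448193,  0.61589792, -0.01259666,  1.42491987,  0.00802946,
        1.10337478, -0.0404201 ]), 'dq': array([-9.74322321e-05, -6.82705929e-04, -2.86939737e-04,  1.46709411e-03,
       -6.29029924e-05,  1.02818296e-03,  8.43425720e-04]), 'effort': array([-3.55059929e-04, -4.69223642e+01,  2.58821631e-01, -1.71029788e+01,
        9.93366499e-03,  9.68599546e-03, -1.98279409e-06]), 'ee_pos': array([0.21823228, 0.6115068 , 0.24884498]), 'eef_rot': array([-0.53578361, -3.09510876,  0.00394499]), 'contact_force': array([ 0.45627286,  0.21613997, -0.30305299]), 'torque': array([ 0.00066285,  0.01029813, -0.01589385]), 'grasp_force': 0.0, 'gripper_width': 0.08541974425059429}
scene [[367.5082504    0.         327.63875888]
 [  0.         367.5082504  198.60371344]
 [  0.           0.           1.        ]] [ 0.90092106  2.73727719 -0.7816916 ] [ 0.5135342  -0.22168288  1.32087689] None
side [[447.88750839   0.         314.53154128]
 [  0.         447.88750839 203.50014318]
 [  0.           0.           1.        ]] [ 2.06723646 -0.22622896  0.11666481] [-0.57631898  0.14987432  1.1697583 ] None
wrist [[306.30272441   0.         319.05690511]
 [  0.         306.30272441 199.6482441 ]
 [  0.           0.           1.        ]] None None [[-1.21360968e-04 -9.53675266e-01 -3.00837949e-01  7.79855373e-02]
 [ 9.99999894e-01 -2.49434544e-04  3.87313503e-04 -5.25389136e-04]
 [-4.44410684e-04 -3.00837871e-01  9.53675195e-01 -1.23722064e-01]
 [ 0.00000000e+00  0.00000000e+00  0.00000000e+00  1.00000000e+00]]
```

View pics/scene0.png

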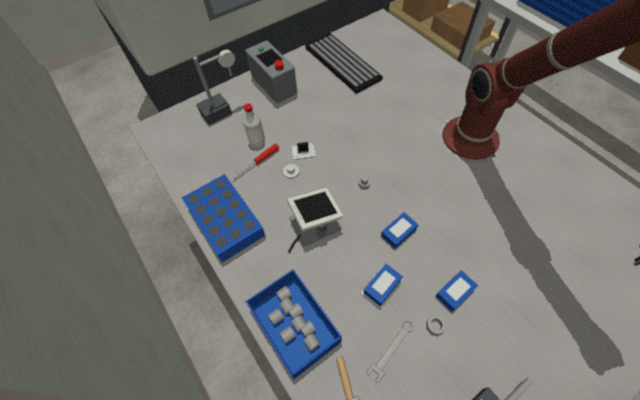

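View pics/side0.png

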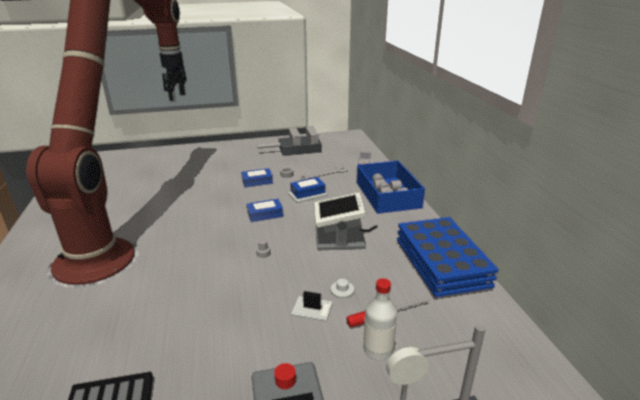

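Scene view: loose cases at (400,230) and (457,291), the pallet case at (383,284), the reader pad at (316,207) and the tag at (303,149). In the side view they are at (264,209), (257,176), (308,187), (340,208) and (312,300).

```bash
cat > h.py <<'E'
import numpy as np,cv2,pickle
from scipy.spatial.transform import Rotation as R
def cam(f,o=None):
    "returns K, Rcw (cam->world), origin"
    K=f["camera_matrix"]
    if f.get("mount") is not None:
        T=np.eye(4);T[:3,:3]=R.from_rotvec(o["eef_rot"]).as_matrix();T[:3,3]=o["ee_pos"]
        M=T@f["mount"];return K,M[:3,:3],M[:3,3]
    A=cv2.Rodrigues(np.array(f["rvec"],float))[0];return K,A.T,-A.T@np.ravel(f["tvec"])
def ray(c,uv):
    K,A,p=c;d=A@np.linalg.solve(K,[uv[0],uv[1],1.]);return p,d/np.linalg.norm(d)
def onz(c,uv,z):
    p,d=ray(c,uv);return p+d*(z-p[2])/d[2]
def tri(obs):
    M=np.zeros((3,3));b=np.zeros(3);rs=[ray(c,uv) for c,uv in obs]
    for p,d in rs:
        P=np.eye(3)-np.outer(d,d);M+=P;b+=P@p
    x=np.linalg.solve(M,b);return x,[np.linalg.norm((np.eye(3)-np.outer(d,d))@(x-p)) for p,d in rs]
def proj(c,X):
    K,A,p=c;v=K@(A.T@(np.array(X)-p));return v[:2]/v[2]
E
python3 - <<'E'
from h import *
o,d=pickle.load(open("f0.pkl","rb"));s=cam(d["scene"]);e=cam(d["side"])
np.set_printoptions(precision=4,suppress=True)
for n,a,b in[("c1",(400,229),(264,209)),("bot",(383,284),(308,187)),("c3",(457,290),(257,176)),("tag",(302,146),(312,300)),("pad",(316,207),(340,208)),("sleeve",(435,325),(287,172)),("shaft",(364,181),(263,246)),("oil",(248,106),(383,286)),("flange",(291,170),(343,287)),("spannerend",(407,325),(346,170)),("driver",(275,149),(352,320))]:
    print(n,*tri([(s,a),(e,b)]))
print(R.from_rotvec(o["eef_rot"]).as_matrix(),R.from_rotvec(o["eef_rot"]).as_matrix()@d["wrist"]["mount"][:3,3])
for n,z in(("scene",4),("side",4)):
    im=d[n]["pixels"]; r=im[130:340,270:480] if n=="scene" else im[150:330,220:400]
    cv2.imwrite(f"pics/{n}0c.png",cv2.resize(r,None,fx=2.8,fy=2.8,interpolation=cv2.INTER_CUBIC))
E
```

```text
c1 [0.4618 0.1314 0.0223] [np.float64(0.00014270517090304331), np.float64(0.00014270517090308565)]
bot [0.617  0.2315 0.0292] [np.float64(0.0005352815683133812), np.float64(0.0005352815683130628)]
c3 [0.4638 0.3636 0.0246] [np.float64(1.7501927739466065e-05), np.float64(1.7501927739489558e-05)]
tag [ 0.5192 -0.3081  0.0287] [np.float64(0.0011244268368971102), np.float64(0.001124426836897095)]
pad [ 0.6474 -0.0447  0.0996] [np.float64(0.003297265977516641), np.float64(0.003297265977516766)]
sleeve [0.5738 0.3944 0.0137] [np.float64(0.0004989171054812844), np.float64(0.0004989171054814546)]
shaft [ 0.4377 -0.0682  0.0241] [np.float64(0.0011968580992892082), np.float64(0.0011968580992892223)]
oil [ 0.622  -0.4518  0.1646] [np.float64(0.0001139359128748851), np.float64(0.00011393591287486655)]
flange [ 0.6019 -0.2581  0.0099] [np.float64(0.0007136356189667497), np.float64(0.0007136356189665095)]
spannerend [0.7084 0.3302 0.0558] [np.float64(0.06499149991820548), np.float64(0.06499149991820537)]
driver [ 0.5944 -0.3677  0.0095] [np.float64(0.0018512857999320015), np.float64(0.0018512857999319018)]
[[-0.9418  0.3361 -0.0009]
 [ 0.3361  0.9418 -0.0024]
 [ 0.     -0.0026 -1.    ]] [-0.0735  0.026   0.1237]
```

Careful with the scale: shifts go in units of 100 mm. That gives: -0.26 m is -2.6, -0.1 m is -1.

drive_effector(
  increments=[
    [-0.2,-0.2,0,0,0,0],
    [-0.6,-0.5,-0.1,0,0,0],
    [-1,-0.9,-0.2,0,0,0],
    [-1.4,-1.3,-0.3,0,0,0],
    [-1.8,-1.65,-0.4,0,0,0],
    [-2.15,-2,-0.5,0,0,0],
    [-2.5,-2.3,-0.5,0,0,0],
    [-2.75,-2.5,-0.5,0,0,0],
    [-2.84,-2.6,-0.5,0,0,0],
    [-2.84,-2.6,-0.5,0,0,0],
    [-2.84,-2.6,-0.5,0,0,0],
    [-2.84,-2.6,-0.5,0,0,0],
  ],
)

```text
refused: increments: the value is not of type 'object' (schema: type "object"). Nothing was moved.
```

I used the wrong layout. The manual says an object with one list for each field; once more.

drive_effector(
  increments={"dx":[-0.2,-0.6,-1,-1.4,-1.8,-2.15,-2.5,-2.75,-2.84,-2.84,-2.84,-2.84],"dy":[-0.2,-0.5,-0.9,-1.3,-1.65,-2,-2.3,-2.5,-2.6,-2.6,-2.6,-2.6],"dz":[0,-0.1,-0.2,-0.3,-0.4,-0.5,-0.5,-0.5,-0.5,-0.5,-0.5,-0.5],"drx":[0,0,0,0,0,0,0,0,0,0,0,0],"dry":[0,0,0,0,0,0,0,0,0,0,0,0],"drz":[0,0,0,0,0,0,0,0,0,0,0,0]},
)

```text
time_s: 1.35
ee_pos: [0.3973, 0.2741, 0.2997]
eef_rot: [-0.529, -3.096, -0.001]
contact_force: [0.2, -0.2, 0.3]
gripper_width: 0.0855
grasp_force: 0.0
```

```bash
python3 - <<'E'
from rig import bot
import cv2,pickle
o=bot.get_obs();f=bot.grab_frame("wrist");pickle.dump((o,f),open("f1.pkl","wb"))
print(o["ee_pos"],o["eef_rot"])
cv2.imwrite("pics/w1.png",cv2.resize(f["pixels"],(800,500),interpolation=cv2.INTER_CUBIC))
E
```

```text
[0.39725907 0.27407453 0.29974551] [-5.28972800e-01 -3.09552070e+00 -9.74533079e-04]
```

View pics/w1.png

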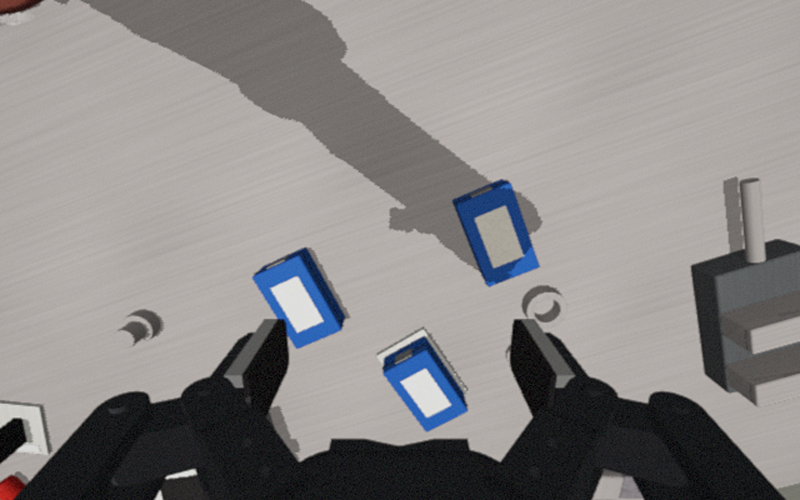

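Wrist view: the loose cases are at (298,298) and (497,233), the pallet case at (426,380). I'll fit box silhouettes to the blue masks in all three views.

```bash
cat > fit.py <<'E'
from h import *
from scipy.optimize import minimize
def corners(p,h=.035,L=.1,W=.06):
    x,y,z,t=p;c,s=np.cos(t),np.sin(t)
    return np.array([[x+c*a-s*b,y+s*a+c*b,z+k] for a in(-L/2,L/2) for b in(-W/2,W/2) for k in(0,h)])
def blue(im,c,p,lo=(100,110,30),hi=(130,255,255)):
    h=cv2.cvtColor(im,cv2.COLOR_BGR2HSV);m=cv2.inRange(h,lo,hi)
    n,l,st,ce=cv2.connectedComponentsWithStats(m);u=proj(c,(p[0],p[1],p[2]+.03))
    big=[i for i in range(1,n) if st[i,4]>40];i=min(big,key=lambda i:np.linalg.norm(ce[i]-u))
    pts=np.argwhere(l==i)[:,::-1].astype(np.float32);sq=np.concatenate([pts+[a,b] for a in(-.5,.5) for b in(-.5,.5)]).astype(np.float32)
    return cv2.convexHull(sq)
def iou(A,B):
    a,b=cv2.contourArea(A),cv2.contourArea(B);i=cv2.intersectConvexConvex(A,B)[0];return i/(a+b-i+1e-9)
def fit(views,p0,h=.035,fixz=None):
    hs=[(c,blue(im,c,p0)) for c,im in views]
    def f(p,each=False):
        q=list(p) if fixz is None else [p[0],p[1],fixz,p[2]]
        v=[1-iou(cv2.convexHull(np.array([proj(c,X) for X in corners(q,h)],np.float32)),H) for c,H in hs]
        return v if each else sum(v)
    best=None
    for t in np.arange(0,np.pi,np.pi/8):
        s=np.array([p0[0],p0[1],p0[2],t] if fixz is None else [p0[0],p0[1],t])
        sim=np.vstack([s]+[s+np.eye(len(s))[i]*(.01 if i<len(s)-1 else .2) for i in range(len(s))])
        r=minimize(f,s,method="Nelder-Mead",options=dict(initial_simplex=sim,xatol=1e-5,fatol=1e-6,maxiter=600))
        if best is None or r.fun<best.fun:best=r
    return best.x,np.round(f(best.x,True),3)
E
python3 - <<'E'
from fit import *
np.set_printoptions(precision=4,suppress=True)
o,d=pickle.load(open("f0.pkl","rb"));o1,w=pickle.load(open("f1.pkl","rb"))
W=(cam(w,o1),w["pixels"]);S=(cam(d["scene"]),d["scene"]["pixels"]);E=(cam(d["side"]),d["side"]["pixels"])
for n,p,z in[("c1",(.4618,.1314,0),0),("bot",(.617,.2315,.008),.008),("c3",(.4638,.3636,0),0)]:
    print(n,"W",*fit([W],p,fixz=z),"\n  WSE",*fit([W,S,E],p),"\n SE",*fit([S,E],p,fixz=z))
E
```

```text
c1 W [0.4621 0.1302 3.2383] [0.026] 
  WSE [0.4623 0.1306 0.0009 3.239 ] [0.034 0.058 0.121] 
 SE [0.4636 0.1302 0.0945] [0.043 0.144]
bot W [0.6156 0.2314 3.3394] [0.038] 
  WSE [0.6159 0.2312 0.0095 0.2173] [0.058 0.054 0.122] 
 SE [0.6167 0.2307 0.2189] [0.041 0.161]
c3 W [0.4607 0.363  3.2224] [0.024] 
  WSE [0.4618 0.3629 0.0007 3.2178] [0.039 0.051 0.142] 
 SE [0.4623 0.3633 3.2084] [0.045 0.15 ]
```

```bash
cat > go.py <<'E'
"python3 go.py x y z yaw [tilt about tool y]: shift and turn in tool axes from the present pose"
import sys
from h import *
from rig import bot
o=bot.get_obs();a=list(map(float,sys.argv[1:]));A=R.from_rotvec(o["eef_rot"])
c,s=np.cos(a[3]),np.sin(a[3])
T=R.from_matrix(np.array([[-c,-s,0],[-s,c,0],[0,0,-1]]).T@np.eye(3)) if 0 else R.from_matrix(np.column_stack([[-c,-s,0],[-s,c,0],[0,0,-1]]))
if len(a)>4:T=T*R.from_euler("y",a[4])
d=A.inv().apply(np.array(a[:3])-o["ee_pos"]);r=(A.inv()*T).as_rotvec()
print(np.round(d,4),np.round(r,4),"t",o["time_s"])
E
python3 go.py .4613 .363 .10 .079
```

```text
[-0.031   0.1052  0.1997] [ 4.000e-04 -1.000e-03 -4.175e-01] t 1.4
```

drive_effector(
  increments={"dx":[-0.05,-0.15,-0.25,-0.31,-0.31,-0.31,-0.31,-0.31],"dy":[0.2,0.5,0.8,1,1.05,1.05,1.05,1.05],"dz":[0.3,0.7,1.1,1.5,1.8,1.95,2,2],"drx":[0,0,0,0,0,0,0,0],"dry":[0,0,0,0,-0.001,-0.001,-0.001,-0.001],"drz":[-0.08,-0.2,-0.32,-0.4,-0.4175,-0.4175,-0.4175,-0.4175]},
)

```text
time_s: 2.2
ee_pos: [0.4621, 0.3612, 0.0993]
eef_rot: [0.12, -3.139, 0.001]
contact_force: [-0.2, 0.7, 0.3]
gripper_width: 0.0852
grasp_force: 0.0
```

```bash
python3 go.py .4613 .363 .025 .079
```

```text
[0.0006 0.0019 0.0743] [-0.0006 -0.0005 -0.0024] t 2.2
```

drive_effector(
  increments={"dx":[0,0,0,0,0,0,0],"dy":[0,0.005,0.005,0.005,0.005,0.005,0.005],"dz":[0.2,0.5,0.68,0.745,0.745,0.745,0.745],"drx":[0,0,0,0,0,0,0],"dry":[0,0,0,0,0,0,0],"drz":[0,0,0,0,0,0,0]},
)

```text
time_s: 2.9
ee_pos: [0.4639, 0.3616, 0.027]
eef_rot: [-0.117, 3.136, 0.003]
contact_force: [-0.4, -0.2, 0.3]
gripper_width: 0.0852
grasp_force: 0.0
```

drive_effector(
  increments={"dx":[0,0,0,0,0,0,0],"dy":[0,0,0,0,0,0,0],"dz":[0,0,0,0,0,0,0],"drx":[0,0,0,0,0,0,0],"dry":[0,0,0,0,0,0,0],"drz":[0,0,0,0,0,0,0]},
  finger_gap=0.04,
)

```text
time_s: 3.6
ee_pos: [0.4636, 0.3615, 0.0266]
eef_rot: [-0.117, 3.137, 0.002]
contact_force: [0.2, -0.0, 6.3]
gripper_width: 0.0591
grasp_force: 67.0
```

```bash
python3 go.py .4613 .363 .025 .079
```

```text
[0.0022 0.0016 0.0016] [ 0.0012  0.0025 -0.0042] t 3.6
```

In the tool's units: -0.1 m is -1, -0.095 m is -0.95.

drive_effector(
  increments={"dx":[0,0,0,0,0,0,0],"dy":[0,0,0,0,0,0,0],"dz":[-0.1,-0.4,-0.75,-0.95,-1,-1,-1],"drx":[0,0,0,0,0,0,0],"dry":[0,0,0,0,0,0,0],"drz":[0,0,0,0,0,0,0]},
)

```text
time_s: 4.3
ee_pos: [0.462, 0.3599, 0.124]
eef_rot: [0.117, -3.138, 0.004]
contact_force: [-0.2, -0.3, -2.8]
gripper_width: 0.0589
grasp_force: 66.2
```

```bash
python3 go.py .6182 .2318 .12 .205
```

```text
[-0.1462 -0.1394  0.0041] [-0.0022 -0.002  -0.1303] t 4.3
```

drive_effector(
  increments={"dx":[-0.15,-0.45,-0.8,-1.15,-1.35,-1.44,-1.46,-1.46,-1.46,-1.46],"dy":[-0.15,-0.4,-0.75,-1.1,-1.3,-1.38,-1.39,-1.39,-1.39,-1.39],"dz":[0,0,0,0,0,0,0,0,0,0],"drx":[0,0,0,0,0,-0.002,-0.002,-0.002,-0.002,-0.002],"dry":[0,0,0,0,0,-0.002,-0.002,-0.002,-0.002,-0.002],"drz":[0,-0.03,-0.07,-0.11,-0.13,-0.13,-0.13,-0.13,-0.13,-0.13]},
)

```text
time_s: 5.3
ee_pos: [0.6173, 0.2355, 0.1256]
eef_rot: [-0.327, 3.123, 0.005]
contact_force: [0.4, 0.6, -2.5]
gripper_width: 0.0588
grasp_force: 66.0
```

```bash
python3 go.py .6182 .2318 .0696 .205;python3 - <<'E'
from rig import bot
import pickle
d={"o":bot.get_obs()}
for n in("scene","side","wrist"):d[n]=bot.grab_frame(n)
pickle.dump(d,open("f2.pkl","wb"))
from fit import *
np.set_printoptions(precision=4,suppress=True)
p=d["o"]["ee_pos"]
for n in("scene","side","wrist"):
    c=cam(d[n],d["o"])
    for q in[(.617,.2315,.008),(p[0],p[1],p[2]-.0266)]:
        try: print(n,fit([(c,d[n]["pixels"])],q,fixz=q[2]))
        except Exception as e:print(n,e)
f=[cv2.resize(d[n]["pixels"],(400,250)) for n in("scene","side","wrist")]
u=proj(cam(d["scene"]),(.617,.2315,.06)).astype(int);v=proj(cam(d["side"]),(.617,.2315,.06)).astype(int)
cr=[cv2.resize(d[n]["pixels"][y-45:y+45,x-70:x+70],(400,257),interpolation=cv2.INTER_CUBIC) for n,(x,y) in(("scene",u),("side",v))]
cv2.imwrite("pics/m2.png",np.vstack([np.hstack(cr),cv2.resize(d["wrist"]["pixels"],(800,340))[:]]))
E
```

```text
[-0.    -0.004  0.056] [0.0028 0.0019 0.0034] t 5.3
scene (array([0.621 , 0.2251, 0.3658]), array([0.199]))
scene (array([0.6434, 0.2413, 0.3512]), array([0.24]))
side (array([0.6179, 0.2365, 3.1716]), array([0.107]))
side (array([ 0.6179,  0.2376, -0.0278]), array([0.129]))
wrist (array([0.6124, 0.2352, 1.743 ]), array([0.597]))
wrist (array([0.6063, 0.2332, 3.343 ]), array([0.052]))
```

View pics/m2.png

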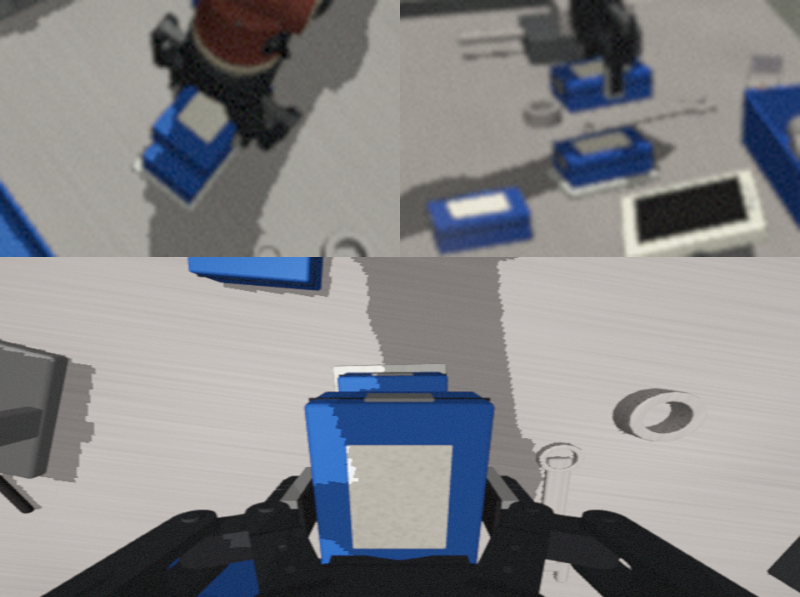

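```bash
python3 - <<'E'
from h import *
d=pickle.load(open("f2.pkl","rb"));c=cam(d["wrist"],d["o"]);T=R.from_rotvec(d["o"]["eef_rot"]);p=d["o"]["ee_pos"]
for n,u,v,z in[("up top edge",400,404,.099+.035),("up bottom",400,392,.099),("bot top edge",392,376,.043),("pallet edge",390,366,.008)]:
    print(n,T.inv().apply(onz(c,(u/1.25,(v-257)*400/340),z)-p).round(4))
E
```

```text
up top edge [ 0.0525  0.0005 -0.0085]
up bottom [0.0518 0.0006 0.0265]
bot top edge [ 0.0546 -0.0035  0.0825]
pallet edge [ 0.0596 -0.0052  0.1175]
```

In the tool's units: -0.0042 m is -0.042, -0.002 m is -0.02.

drive_effector(
  increments={"dx":[0.01,0.015,0.015,0.015,0.015,0.015,0.015,0.015],"dy":[-0.02,-0.04,-0.042,-0.042,-0.042,-0.042,-0.042,-0.042],"dz":[0.1,0.3,0.45,0.51,0.54,0.555,0.555,0.555],"drx":[0.002,0.003,0.003,0.003,0.003,0.003,0.003,0.003],"dry":[0.001,0.002,0.002,0.002,0.002,0.002,0.002,0.002],"drz":[0.003,0.003,0.003,0.003,0.003,0.003,0.003,0.003]},
)

```text
time_s: 6.25
ee_pos: [0.619, 0.2291, 0.0709]
eef_rot: [-0.316, 3.123, -0.001]
contact_force: [0.6, 0.8, -3.7]
gripper_width: 0.0585
grasp_force: 66.1
```

```bash
python3 go.py .6182 .2318 .0696 .205
```

```text
[0.0002 0.0028 0.0013] [-0.0012  0.0025 -0.0032] t 6.25
```

In the tool's units: 0.0025 m is 0.025, 0.002 m is 0.02.

drive_effector(
  increments={"dx":[0,0,0,0,0,0],"dy":[0.013,0.025,0.025,0.025,0.025,0.025],"dz":[0,0,0.01,0.02,0.02,0.02],"drx":[0,0,0,0,0,0],"dry":[0,0,0,0,0,0],"drz":[0,0,0,0,0,0]},
)

```text
time_s: 6.85
ee_pos: [0.6181, 0.2319, 0.0697]
eef_rot: [-0.317, 3.124, -0.001]
contact_force: [-2.7, -1.2, 5.5]
gripper_width: 0.059
grasp_force: 66.8
```

```bash
python3 go.py .6182 .2318 .0696 .205
```

```text
[-0.0001 -0.0002  0.0001] [-0.0006  0.002  -0.0029] t 6.85
```

Contact made; release, retreat upward and go to the second case.

drive_effector(
  increments={"dx":[0,0,0,0,0,0],"dy":[0,0,0,0,0,0],"dz":[0,0,0,0,0,0],"drx":[0,0,0,0,0,0],"dry":[0,0,0,0,0,0],"drz":[0,0,0,0,0,0]},
  finger_gap=0.085,
)

```text
time_s: 7.45
ee_pos: [0.618, 0.2312, 0.068]
eef_rot: [-0.316, 3.125, -0.002]
contact_force: [0.2, 0.2, -0.2]
gripper_width: 0.0851
grasp_force: 0.0
```

drive_effector(
  increments={"dx":[0,0,0,0,0,0,0,0],"dy":[0,0,0,0,0,0,0,0],"dz":[-0.1,-0.4,-0.7,-1,-1.25,-1.3,-1.3,-1.3],"drx":[0,0,0,0,0,0,0,0],"dry":[0,0,0,0,0,0,0,0],"drz":[0,0,0,0,0,0,0,0]},
)

```text
time_s: 8.25
ee_pos: [0.617, 0.231, 0.197]
eef_rot: [0.316, -3.124, 0.003]
contact_force: [0.3, -0.4, -0.4]
gripper_width: 0.0851
grasp_force: 0.0
```

```bash
python3 go.py .4622 .1304 .15 .097;python3 - <<'E'
from rig import bot
import pickle
from fit import *
np.set_printoptions(precision=4,suppress=True)
o=bot.get_obs();f=bot.grab_frame("wrist");pickle.dump((o,f),open("f3.pkl","wb"));c=(cam(f,o),f["pixels"])
print("new top",fit([c],(.617,.2315,.043),fixz=.043))
try:print("c1",fit([c],(.462,.13,0),fixz=0))
except Exception as e:print(e)
cv2.imwrite("pics/w3.png",f["pixels"])
E
```

```text
[ 0.1717 -0.0675  0.0474] [-0.0021 -0.0014  0.1048] t 8.25
new top (array([0.6139, 0.2309, 0.2026]), array([0.025]))
c1 (array([0.5246, 0.1414, 0.2012]), array([0.578]))
```

View pics/w3.png

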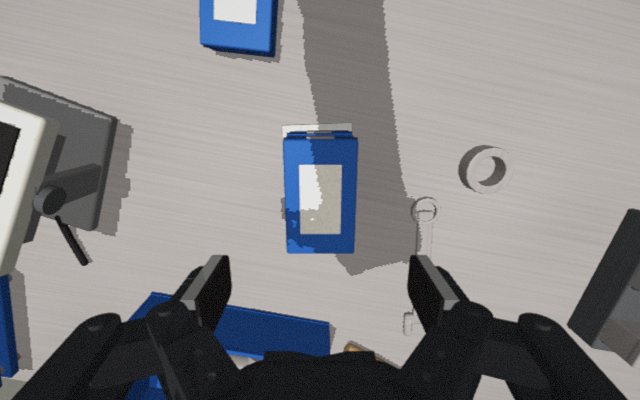

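In the tool's units: 0.1 m is 1, 0.172 m is 1.72.

drive_effector(
  increments={"dx":[0.15,0.5,0.9,1.3,1.57,1.68,1.72,1.72,1.72,1.72],"dy":[-0.05,-0.2,-0.35,-0.52,-0.63,-0.67,-0.675,-0.675,-0.675,-0.675],"dz":[0,0.1,0.3,0.6,0.85,1,1.05,1.05,1.05,1.05],"drx":[0,0,0,0,0,0,-0.002,-0.002,-0.002,-0.002],"dry":[0,0,0,0,0,0,-0.001,-0.001,-0.001,-0.001],"drz":[0,0.03,0.06,0.09,0.105,0.105,0.105,0.105,0.105,0.105]},
)

```text
time_s: 9.3
ee_pos: [0.4645, 0.1316, 0.0937]
eef_rot: [-0.153, 3.133, 0.003]
contact_force: [0.1, 0.8, 1.3]
gripper_width: 0.0848
grasp_force: 0.0
```

```bash
python3 go.py .4622 .1304 .025 .097;python3 - <<'E'
from rig import bot
from fit import *
o=bot.get_obs();f=bot.grab_frame("wrist");c=(cam(f,o),f["pixels"])
print("c1",fit([c],(.462,.13,0),fixz=0))
E
```

```text
[ 0.0028 -0.0011  0.0687] [0.0016 0.0049 0.0003] t 9.3
c1 (array([0.4620255 , 0.13089437, 0.0969924 ]), array([0.026]))
```

drive_effector(
  increments={"dx":[0.01,0.02,0.02,0.02,0.02,0.02],"dy":[0,-0.005,-0.005,-0.005,-0.005,-0.005],"dz":[0.2,0.45,0.62,0.685,0.685,0.685],"drx":[0,0.001,0.001,0.001,0.001,0.001],"dry":[0,0.003,0.004,0.004,0.004,0.004],"drz":[0,0,0,0,0,0]},
)

```text
time_s: 9.95
ee_pos: [0.4618, 0.1303, 0.0252]
eef_rot: [0.152, -3.137, -0.0]
contact_force: [-0.4, -0.3, -0.6]
gripper_width: 0.0849
grasp_force: 0.0
```

drive_effector(
  increments={"dx":[0,0,0,0,0,0],"dy":[0,0,0,0,0,0],"dz":[0,0,0,0,0,0],"drx":[0,0,0,0,0,0],"dry":[0,0,0,0,0,0],"drz":[0,0,0,0,0,0]},
  finger_gap=0.04,
)

```text
time_s: 10.55
ee_pos: [0.4617, 0.1303, 0.0257]
eef_rot: [0.152, -3.138, -0.0]
contact_force: [-0.8, 0.8, 5.2]
gripper_width: 0.0589
grasp_force: 65.6
```

```bash
python3 go.py .4621 .1306 .025 .097
```

```text
[-0.0004  0.0003  0.0007] [ 0.0001 -0.0001 -0.0002] t 10.55
```

drive_effector(
  increments={"dx":[0,0,0,0,0,0,0,0],"dy":[0,0,0,0,0,0,0,0],"dz":[-0.1,-0.4,-0.75,-1.1,-1.35,-1.4,-1.4,-1.4],"drx":[0,0,0,0,0,0,0,0],"dry":[0,0,0,0,0,0,0,0],"drz":[0,0,0,0,0,0,0,0]},
)

```text
time_s: 11.35
ee_pos: [0.4603, 0.1297, 0.1634]
eef_rot: [0.152, -3.133, 0.002]
contact_force: [-0.4, -0.5, -2.2]
gripper_width: 0.0585
grasp_force: 65.7
```

```bash
python3 go.py .616 .231 .16 .203
```

```text
[-0.1648  0.0858  0.0025] [-0.0008 -0.0049 -0.1063] t 11.35
```

drive_effector(
  increments={"dx":[-0.15,-0.45,-0.85,-1.25,-1.5,-1.62,-1.65,-1.65,-1.65,-1.65,-1.65],"dy":[0.05,0.23,0.45,0.65,0.79,0.85,0.86,0.86,0.86,0.86,0.86],"dz":[0,0,0,0,0,0,0,0,0,0,0],"drx":[0,0,0,0,-0.001,-0.001,-0.001,-0.001,-0.001,-0.001,-0.001],"dry":[0,-0.001,-0.002,-0.003,-0.004,-0.004,-0.004,-0.004,-0.004,-0.004,-0.004],"drz":[0,-0.03,-0.06,-0.09,-0.106,-0.106,-0.106,-0.106,-0.106,-0.106,-0.106]},
)

```text
time_s: 12.45
ee_pos: [0.6169, 0.2311, 0.1644]
eef_rot: [-0.317, 3.124, 0.001]
contact_force: [0.3, -0.7, -2.3]
gripper_width: 0.059
grasp_force: 65.6
```

```bash
python3 go.py .6155 .2313 .1037 .203;python3 - <<'E'
from rig import bot
import pickle
from h import *
o=bot.get_obs();f=bot.grab_frame("wrist");pickle.dump((o,f),open("f4.pkl","wb"))
cv2.imwrite("pics/w4.png",cv2.resize(f["pixels"][80:280,160:480],(800,500),interpolation=cv2.INTER_CUBIC))
E
```

```text
[0.0014 0.0005 0.0607] [ 0.0004  0.0017 -0.0007] t 12.45
```

View pics/w4.png

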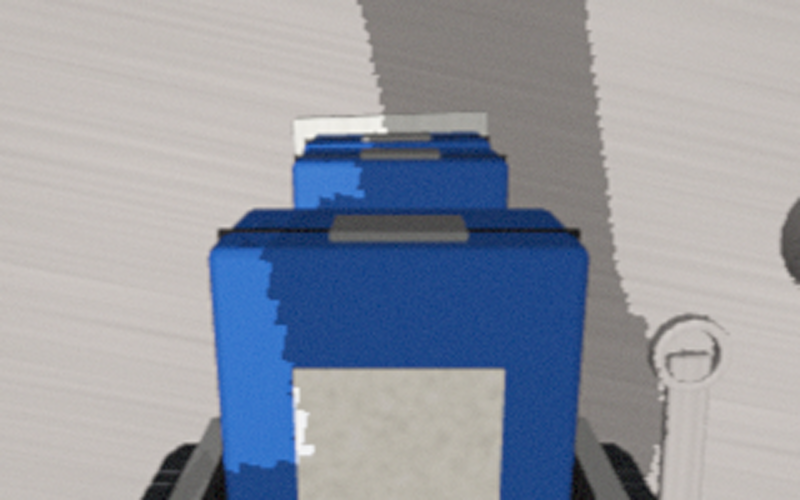

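```bash
python3 - <<'E'
from h import *
o,f=pickle.load(open("f4.pkl","rb"));c=cam(f,o);T=R.from_rotvec(o["eef_rot"]);p=o["ee_pos"]
for n,u,v,z in[("up top",398.5,244,.1737),("mid top",400.5,160,.078),("pallet",391,116,.008)]:
    print(n,T.inv().apply(onz(c,(160+u/2.5,80+v/2.5),z)-p).round(4))
E
```

```text
up top [ 0.0508  0.0003 -0.0094]
mid top [0.0515 0.0009 0.0863]
pallet [ 0.0582 -0.0022  0.1563]
```

drive_effector(
  increments={"dx":[0.005,0.01,0.01,0.01,0.01,0.01,0.01,0.01],"dy":[0.005,0.006,0.006,0.006,0.006,0.006,0.006,0.006],"dz":[0.1,0.3,0.45,0.53,0.58,0.595,0.595,0.595],"drx":[0,0,0,0,0,0,0,0],"dry":[0.001,0.0015,0.0015,0.0015,0.0015,0.0015,0.0015,0.0015],"drz":[0,0,0,0,0,0,0,0]},
)

```text
time_s: 13.3
ee_pos: [0.6169, 0.2324, 0.1055]
eef_rot: [-0.318, 3.123, 0.002]
contact_force: [1.0, -0.4, -1.8]
gripper_width: 0.0591
grasp_force: 65.6
```

```bash
python3 go.py .616 .2313 .1037 .203
```

```text
[ 0.0011 -0.0009  0.0018] [ 0.001   0.0021 -0.0003] t 13.3
```

drive_effector(
  increments={"dx":[0.005,0.005,0.005,0.005,0.005],"dy":[-0.005,-0.005,-0.005,-0.005,-0.005],"dz":[0,0.01,0.02,0.025,0.025],"drx":[0,0,0,0,0],"dry":[0,0,0,0,0],"drz":[0,0,0,0,0]},
)

```text
time_s: 13.8
ee_pos: [0.6163, 0.2315, 0.1038]
eef_rot: [-0.318, 3.124, 0.001]
contact_force: [-2.4, -0.1, 3.5]
gripper_width: 0.0586
grasp_force: 66.6
```

```bash
python3 go.py .616 .2313 .1037 .203
```

```text
[ 0.0003 -0.0002  0.0001] [ 0.0005  0.0016 -0.0004] t 13.8
```

drive_effector(
  increments={"dx":[0,0,0,0,0,0],"dy":[0,0,0,0,0,0],"dz":[0,0,0,0,0,0],"drx":[0,0,0,0,0,0],"dry":[0,0,0,0,0,0],"drz":[0,0,0,0,0,0]},
  finger_gap=0.085,
)

```text
time_s: 14.4
ee_pos: [0.616, 0.2315, 0.1021]
eef_rot: [-0.318, 3.125, 0.001]
contact_force: [-0.5, 0.5, -0.9]
gripper_width: 0.0848
grasp_force: 0.0
```

drive_effector(
  increments={"dx":[0,0,0,0,0,0,0,0],"dy":[0,0,0,0,0,0,0,0],"dz":[-0.1,-0.4,-0.8,-1.2,-1.55,-1.7,-1.75,-1.75],"drx":[0,0,0,0,0,0,0,0],"dry":[0,0,0,0,0,0,0,0],"drz":[0,0,0,0,0,0,0,0]},
)

```text
time_s: 15.2
ee_pos: [0.6159, 0.2314, 0.278]
eef_rot: [-0.318, 3.124, 0.002]
contact_force: [0.1, -0.4, 0.3]
gripper_width: 0.0851
grasp_force: 0.0
```

```bash
python3 go.py .5 -.14 .33 0;python3 - <<'E'
from rig import bot
import pickle
from fit import *
np.set_printoptions(precision=4,suppress=True)
o=bot.get_obs();f=bot.grab_frame("wrist");pickle.dump((o,f),open("f5.pkl","wb"));c=(cam(f,o),f["pixels"])
print("top",fit([c],(.617,.2315,.078),fixz=.078))
E
```

```text
[ 0.1882 -0.3404 -0.0526] [0.001  0.0017 0.2027] t 15.2
top (array([0.6143, 0.2314, 0.1955]), array([0.045]))
```

Column looks right. Now go to view the reader and tag; oil bottle (170 mm tall at y −0.45) stays clear.

In the tool's units: -0.34 m is -3.4, -0.332 m is -3.32.

drive_effector(
  increments={"dx":[0.1,0.3,0.55,0.8,1.05,1.28,1.5,1.7,1.84,1.88,1.88,1.88],"dy":[-0.2,-0.55,-0.98,-1.42,-1.86,-2.3,-2.73,-3.1,-3.32,-3.4,-3.4,-3.4],"dz":[-0.1,-0.2,-0.3,-0.4,-0.45,-0.5,-0.52,-0.52,-0.52,-0.52,-0.52,-0.52],"drx":[0,0,0,0,0,0,0,0,0,0,0,0],"dry":[0,0,0,0,0,0,0,0,0.002,0.002,0.002,0.002],"drz":[0.01,0.04,0.07,0.1,0.13,0.16,0.18,0.2,0.203,0.203,0.203,0.203]},
)

```text
time_s: 16.45
ee_pos: [0.5005, -0.1377, 0.3286]
eef_rot: [0.004, -3.14, -0.004]
contact_force: [0.2, 0.3, -0.7]
gripper_width: 0.0849
grasp_force: 0.0
```

```bash
python3 - <<'E'
from rig import bot
import pickle
from h import *
o=bot.get_obs();f=bot.grab_frame("wrist");pickle.dump((o,f),open("f6.pkl","wb"))
print(o["ee_pos"],o["eef_rot"])
for n,X in(("tag",(.519,-.308,.03)),("pad",(.647,-.045,.1)),("oil",(.622,-.45,.16)),("flange",(.602,-.258,.02)),("shaft",(.4377,-.068,.03))):print(n,proj(cam(f,o),X).round())
cv2.imwrite("pics/w6.png",cv2.resize(f["pixels"],(800,500),interpolation=cv2.INTER_CUBIC))
E
```

```text
[ 0.5005225  -0.13766891  0.32856388] [ 0.00353832 -3.13970951 -0.00352655]
tag [198. 175.]
pad [389. 282.]
oil [ 35. 292.]
flange [239. 227.]
shaft [371. 116.]
```

View pics/w6.png

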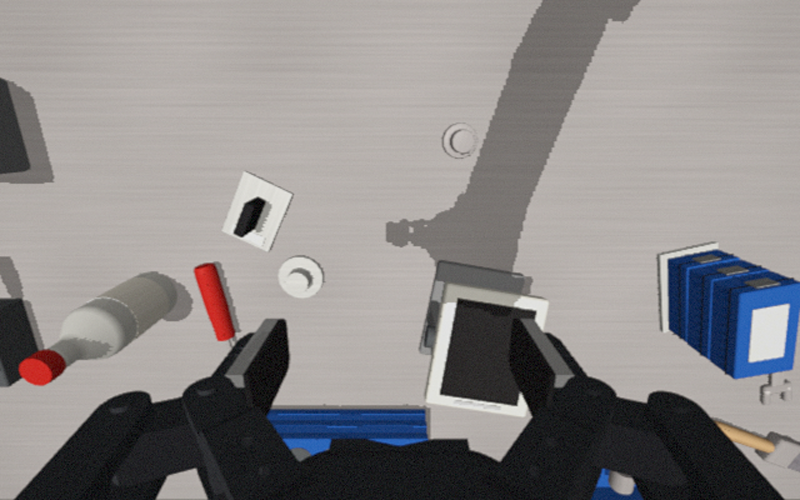

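In the tool's units: -0.1 m is -1, 0.12 m is 1.2.

drive_effector(
  increments={"dx":[-0.1,-0.35,-0.65,-0.9,-1,-1,-1,-1,-1],"dy":[0.1,0.4,0.75,1.05,1.18,1.2,1.2,1.2,1.2],"dz":[0,0,0,0,0,0,0,0,0],"drx":[0,0,0,0,0,0,0,0,0],"dry":[0,0,0,0,0,0,0,0,0],"drz":[0,0,0,0,0,0,0,0,0]},
)

```text
time_s: 17.4
ee_pos: [0.5996, -0.0216, 0.3292]
eef_rot: [-0.005, -3.14, 0.001]
contact_force: [0.8, 0.2, 0.1]
gripper_width: 0.085
grasp_force: 0.0
```

```bash
python3 - <<'E'
from rig import bot
import pickle
from h import *
o=bot.get_obs();f=bot.grab_frame("wrist");pickle.dump((o,f),open("f7.pkl","wb"))
print(o["ee_pos"],o["eef_rot"])
u=proj(cam(f,o),(.647,-.045,.1)).astype(int);print(u)
cv2.imwrite("pics/w7full.png",f["pixels"])
o6,f6=pickle.load(open("f6.pkl","rb"))
x0,y0=u-[80,75]
a=f["pixels"][y0:y0+150,x0:x0+160]; b=f6["pixels"][125:210,165:255]; c=f6["pixels"][225:340,335:450]
print(x0,y0)
A=cv2.resize(a,None,fx=3,fy=3,interpolation=cv2.INTER_CUBIC)   # 480x450
B=cv2.resize(b,None,fx=3,fy=3,interpolation=cv2.INTER_CUBIC)   # 270x255
C=cv2.resize(c,None,fx=2.6,fy=2.6,interpolation=cv2.INTER_CUBIC) #299
im=np.zeros((560,800,3),np.uint8);im[:450,:480]=A;im[:255,500:770]=B;im[258:258+C.shape[0],500:500+C.shape[1]]=C
cv2.imwrite("pics/w7.png",im)
E
```

```text
[ 0.59957389 -0.02157493  0.32918911] [-5.23841707e-03 -3.14009936e+00  9.23191630e-04]
[300 211]
220 136
```

View pics/w7.png

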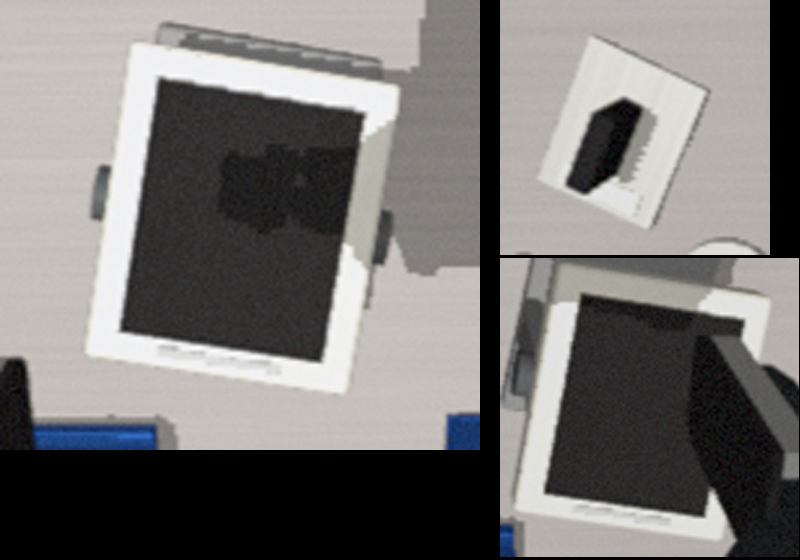

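```bash
cat > rd.py <<'E'
from h import *
from scipy.optimize import least_squares
np.set_printoptions(precision=4,suppress=True)
o7,f7=pickle.load(open("f7.pkl","rb"));o6,f6=pickle.load(open("f6.pkl","rb"));c7=cam(f7,o7);c6=cam(f6,o6)
A=lambda L:np.array(L)/3+[220,136]
C=lambda L:(np.array(L)-[500,258])/2.6+[335,225]
B=lambda L:(np.array(L)-[500,0])/3+[165,125]
pad=np.array([[-.052,-.042,0],[-.052,.042,0],[.052,.042,0],[.052,-.042,0]])
wh=np.array([[-.065,-.055,-.0015],[-.065,.055,-.0015],[.065,.055,-.0015],[.065,-.055,-.0015]])
obs=[(c7,pad,A([(159,78),(364,113),(322,361),(120,332)])),(c7,wh,A([(133,42),(399,87),(346,392),(87,353)])),
     (c6,pad,C([(580,294),(745,320),(704,517),(545,492)]))]
def face(p):return R.from_euler("ZY",[p[3],-p[4]])
def res(p,w=None):return np.concatenate([np.ravel([proj(c,face(p).apply(X)+p[:3])-u for X,u in zip(P,U)]) for c,P,U in(obs if w is None else [obs[i] for i in w])])
for w in(None,[0],[1],[0,1],[2]):
    r=least_squares(res,[.647,-.045,.1,-.15,.3],kwargs=dict(w=w),x_scale=.01);print(w,r.x,"rms px",np.sqrt(np.mean(r.fun**2)).round(2))
pl=np.array([[-.04,-.03,.006],[-.04,.03,.006],[.04,.03,.006],[.04,-.03,.006]])
U=B([(591,37),(709,91),(650,228),(538,178)])
def rt(p):return np.ravel([proj(c6,R.from_euler("z",p[3]).apply(X)+p[:3])-u for X,u in zip(pl,U)])
r=least_squares(rt,[.52,-.31,0,-.4],x_scale=.01);print("tag",r.x,r.fun.round(1))
E
python3 rd.py; python3 - <<'E'
from rd import *
g=lambda p:np.ravel([proj(c6,R.from_euler("z",p[2]).apply(X)+[p[0],p[1],0])-u for X,u in zip(pl,U)])
print(least_squares(g,[.52,-.31,-.4],x_scale=.01).x)
E
```

```text
None [ 0.6456 -0.0441  0.1015 -0.17    0.1969] rms px 0.63
[0] [ 0.6459 -0.0445  0.0994 -0.1705  0.2409] rms px 0.17
[1] [ 0.6471 -0.0447  0.0951 -0.1711  0.2168] rms px 0.04
[0, 1] [ 0.6467 -0.0447  0.097  -0.1709  0.2176] rms px 0.35
[2] [ 0.6462 -0.0434  0.1016 -0.1698  0.2113] rms px 0.26
tag [ 0.5185 -0.3075 -0.0069 -0.4617] [ 0.4 -0.4 -0.5 -0.  -0.1  0.3  0.2  0.2]
None [ 0.6456 -0.0441  0.1015 -0.17    0.1969] rms px 0.63
[0] [ 0.6459 -0.0445  0.0994 -0.1705  0.2409] rms px 0.17
[1] [ 0.6471 -0.0447  0.0951 -0.1711  0.2168] rms px 0.04
[0, 1] [ 0.6467 -0.0447  0.097  -0.1709  0.2176] rms px 0.35
[2] [ 0.6462 -0.0434  0.1016 -0.1698  0.2113] rms px 0.26
tag [ 0.5185 -0.3075 -0.0069 -0.4617] [ 0.4 -0.4 -0.5 -0.  -0.1  0.3  0.2  0.2]
[ 0.5171 -0.3049 -0.462 ]
```

```bash
python3 go.py .517 -.305 .13 -.462
```

```text
[ 0.0815 -0.2839  0.1994] [-0.0006 -0.0012  0.459 ] t 17.45
```

Careful with the scale: shifts go in units of 100 mm. That gives: -0.284 m is -2.84, -0.275 m is -2.75.

drive_effector(
  increments={"dx":[0.05,0.15,0.27,0.4,0.52,0.63,0.74,0.8,0.815,0.815,0.815,0.815],"dy":[-0.2,-0.55,-0.95,-1.35,-1.75,-2.15,-2.5,-2.75,-2.84,-2.84,-2.84,-2.84],"dz":[0.1,0.3,0.55,0.8,1.1,1.4,1.7,1.9,1.99,1.995,1.995,1.995],"drx":[0,0,0,0,0,0,0,0,0,0,0,0],"dry":[0,0,0,0,0,0,0,-0.001,-0.001,-0.001,-0.001,-0.001],"drz":[0.03,0.08,0.15,0.22,0.29,0.36,0.42,0.459,0.459,0.459,0.459,0.459]},
  finger_gap=0.05,
)

```text
time_s: 18.65
ee_pos: [0.5201, -0.3015, 0.1306]
eef_rot: [0.709, 3.058, 0.002]
contact_force: [-0.5, -0.5, 1.2]
gripper_width: 0.0499
grasp_force: 0.0
```

```bash
python3 - <<'E'
from rig import bot
import pickle
from h import *
o=bot.get_obs();f=bot.grab_frame("wrist");pickle.dump((o,f),open("f8.pkl","wb"))
cv2.imwrite("pics/w8.png",f["pixels"])
E
python3 go.py .517 -.305 .031 -.462
```

```text
[ 0.0014 -0.0045  0.0996] [0.0014 0.0018 0.0063] t 18.7
```

View pics/w8.png

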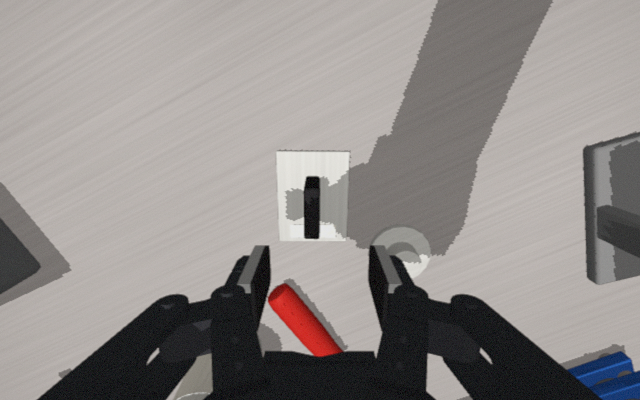

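Tag plate corners at (277,151), (350,151), (350,241) and (277,241), already square to the tool.

```bash
python3 - <<'E'
from h import *
o,f=pickle.load(open("f8.pkl","rb"));c=cam(f,o);T=R.from_rotvec(o["eef_rot"])
P=np.array([onz(c,u,.006) for u in[(277,151),(350,151),(350,241),(277,241)]])
L=T.inv().apply(P-o["ee_pos"]);print(P.mean(0),L.round(4),L.mean(0))
E
python3 go.py .517 -.305 .031 -.462
```

```text
[ 0.51715746 -0.30569714  0.006     ] [[ 0.0409 -0.0346  0.1245]
 [ 0.0409  0.0245  0.1246]
 [-0.039   0.0269  0.1247]
 [-0.0389 -0.0379  0.1246]] [ 0.00099129 -0.00524939  0.1245819 ]
[ 0.0014 -0.0045  0.0996] [0.0014 0.0018 0.0063] t 18.7
```

drive_effector(
  increments={"dx":[0.01,0.01,0.01,0.01,0.01,0.01,0.01,0.01],"dy":[-0.02,-0.045,-0.045,-0.045,-0.045,-0.045,-0.045,-0.045],"dz":[0.15,0.45,0.75,0.9,0.985,0.99,0.99,0.99],"drx":[0,0.001,0.001,0.001,0.001,0.001,0.001,0.001],"dry":[0,0.001,0.001,0.001,0.001,0.001,0.001,0.001],"drz":[0.003,0.005,0.005,0.005,0.005,0.005,0.005,0.005]},
)

```text
time_s: 19.5
ee_pos: [0.5163, -0.3075, 0.0316]
eef_rot: [0.722, 3.057, -0.002]
contact_force: [0.1, -0.3, 0.1]
gripper_width: 0.0501
grasp_force: 0.0
```

```bash
python3 go.py .5172 -.3055 .031 -.462
```

```text
[0.0001 0.0022 0.0006] [-0.0011  0.0011 -0.0021] t 19.5
```

drive_effector(
  increments={"dx":[0,0,0,0,0,0],"dy":[0,0,0,0,0,0],"dz":[0,0,0,0,0,0],"drx":[0,0,0,0,0,0],"dry":[0,0,0,0,0,0],"drz":[0,0,0,0,0,0]},
  finger_gap=0,
)

```text
time_s: 20.1
ee_pos: [0.5158, -0.3073, 0.0309]
eef_rot: [-0.723, -3.057, 0.001]
contact_force: [-0.0, 0.1, 5.6]
gripper_width: 0.0112
grasp_force: 59.1
```

```bash
python3 go.py .5172 -.3055 .031 -.462
```

```text
[-0.0005  0.0022 -0.0001] [-0.001  -0.0004 -0.0024] t 20.1
```

In the tool's units: -0.17 m is -1.7, -0.175 m is -1.75.

drive_effector(
  increments={"dx":[0,0,0,0,0,0,0,0],"dy":[0,0,0,0,0,0,0,0],"dz":[-0.1,-0.4,-0.8,-1.2,-1.5,-1.7,-1.75,-1.75],"drx":[0,0,0,0,0,0,0,0],"dry":[0,0,0,0,0,0,0,0],"drz":[0,0,0,0,0,0,0,0]},
)

```text
time_s: 20.9
ee_pos: [0.5155, -0.3068, 0.2054]
eef_rot: [-0.722, -3.056, 0.001]
contact_force: [-0.6, -0.1, -1.7]
gripper_width: 0.0115
grasp_force: 58.5
```

```bash
python3 go.py .6269 -.041 .1879 -.17 -.215
```

```text
[0.0194 0.2876 0.0173] [-0.0324 -0.2151 -0.293 ] t 20.9
```

drive_effector(
  increments={"dx":[0.01,0.03,0.06,0.1,0.13,0.16,0.18,0.19,0.194,0.194,0.194,0.194,0.194],"dy":[0.15,0.45,0.85,1.25,1.65,2.05,2.45,2.72,2.84,2.876,2.876,2.876,2.876],"dz":[0,0,0,0,0,0,0,0.05,0.1,0.16,0.17,0.17,0.17],"drx":[0,0,-0.005,-0.01,-0.016,-0.022,-0.028,-0.032,-0.0324,-0.0324,-0.0324,-0.0324,-0.0324],"dry":[0,-0.02,-0.05,-0.09,-0.13,-0.16,-0.19,-0.21,-0.215,-0.215,-0.215,-0.215,-0.215],"drz":[0,-0.03,-0.07,-0.12,-0.17,-0.22,-0.26,-0.285,-0.293,-0.293,-0.293,-0.293,-0.293]},
)

```text
time_s: 22.2
ee_pos: [0.6268, -0.0435, 0.188]
eef_rot: [0.254, 2.917, -0.029]
contact_force: [0.3, 0.3, -0.5]
gripper_width: 0.0111
grasp_force: 58.5
```

```bash
python3 go.py .6269 -.041 .1879 -.17 -.215
python3 - <<'E'
from rig import bot
import pickle
from h import *
o=bot.get_obs();f=bot.grab_frame("wrist");s=bot.grab_frame("side");g=bot.grab_frame("scene");pickle.dump((o,f,s,g),open("f9.pkl","wb"))
u=proj(cam(s),(.64,-.044,.13)).astype(int);x0,y0=u-[40,40];print(x0,y0)
im=np.zeros((600,800,3),np.uint8);im[:300,:480]=cv2.resize(f["pixels"][100:350,120:520],(480,300),interpolation=cv2.INTER_CUBIC)
im[:320,480:]=cv2.resize(s["pixels"][y0:y0+80,x0:x0+80],(320,320),interpolation=cv2.INTER_CUBIC)
v=proj(cam(g),(.64,-.044,.13)).astype(int);x1,y1=v-[35,35];print(x1,y1)
im[300:580,:280]=cv2.resize(g["pixels"][y1:y1+70,x1:x1+70],(280,280),interpolation=cv2.INTER_CUBIC)
cv2.imwrite("pics/w9.png",im)
E
```

```text
[0.0004 0.0025 0.0001] [-0.0018 -0.0003 -0.0032] t 22.2
296 157
281 165
```

View pics/w9.png

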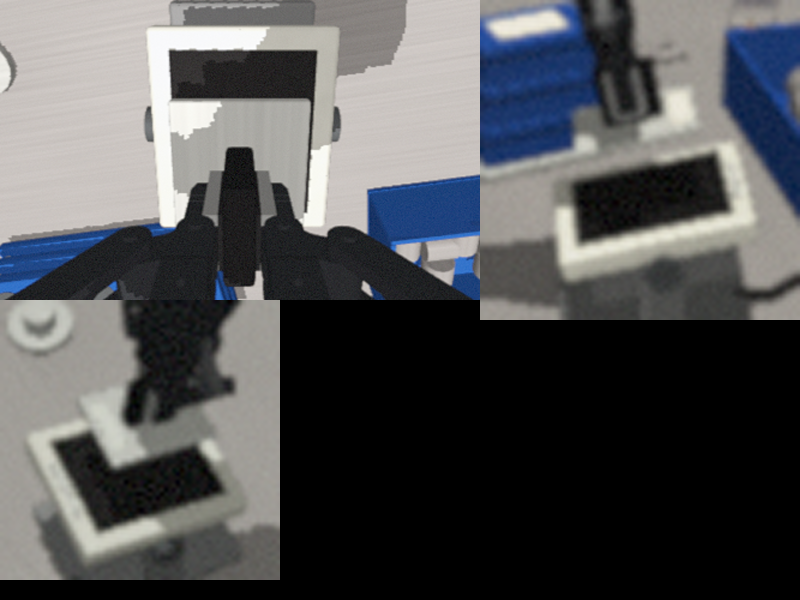

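The tag plate edge (168..309, row 99) sits parallel to the pad edge (170..317, row 50). I'll do PnP on the reader in the tool frame to check tilt and offset.

```bash
python3 - <<'E'
from h import *
np.set_printoptions(precision=4,suppress=True)
o,f,s,g=pickle.load(open("f9.pkl","rb"));T0=dict(ee_pos=np.zeros(3),eef_rot=np.zeros(3));c=cam(f,T0)
q=lambda L:np.array(L)/1.2+[120,100]
from scipy.optimize import least_squares
# face frame -> tool: x->-x, y->y, z->-z when aligned
P=np.array([[-.065,-.055,-.0015],[-.065,.055,-.0015],[.065,.055,-.0015],[.065,-.055,-.0015],[-.052,-.042,0],[-.052,.042,0]])
U=q([(147,28),(338,28),(325,227),(160,227),(170,50),(317,50)])
F=np.diag([-1.,1,-1])
def res(p):return np.ravel([proj(c,R.from_rotvec(p[3:]).apply(F@X)+p[:3])-u for X,u in zip(P,U)])
r=least_squares(res,[0,0,.09,0,0,0],x_scale=.01);print(r.x,r.fun.round(1))
for u in q([(168,99),(309,99)]):print("tag edge",onz(c,u,.025))
# rays of visible plate edge in side view vs. model
E
python3 rd.py|head -0; python3 go.py .6269 -.041 .1879 -.17 -.215
```

```text
[ 0.0002  0.0022  0.0895  0.0017 -0.0271 -0.0001] [ 0.  -0.6  0.8 -0.6 -0.4  0.1  0.3  0.3  0.4  0.5 -1.2  0.4]
tag edge [ 0.0401 -0.0299  0.025 ]
tag edge [0.0401 0.029  0.025 ]
[0.0005 0.0013 0.0004] [-0.0005  0.0003 -0.0019] t 22.35Exception ignored on flushing sys.stdout:
BrokenPipeError: [Errno 32] Broken pipe
```

drive_effector(
  increments={"dx":[0,0,0,0,0,0,0],"dy":[0.01,0.02,0.02,0.02,0.02,0.02,0.02],"dz":[0.1,0.3,0.43,0.5,0.52,0.52,0.52],"drx":[0,0,0,0,0,0,0],"dry":[-0.005,-0.01,-0.01,-0.01,-0.01,-0.01,-0.01],"drz":[0,0,0,0,0,0,0]},
)

```text
time_s: 23.05
ee_pos: [0.6388, -0.0411, 0.1379]
eef_rot: [0.248, 2.906, -0.028]
contact_force: [-0.2, 0.4, -1.1]
gripper_width: 0.0111
grasp_force: 58.5
```

drive_effector(
  increments={"dx":[0,0,0,0],"dy":[0,0,0,0],"dz":[0.02,0.04,0.04,0.04],"drx":[0,0,0,0],"dry":[0,0,0,0],"drz":[0,0,0,0]},
)

```text
time_s: 23.45
ee_pos: [0.6398, -0.0412, 0.1358]
eef_rot: [0.248, 2.904, -0.028]
contact_force: [-2.9, 0.4, 8.7]
gripper_width: 0.0112
grasp_force: 60.3
```

```bash
python3 go.py .6386 -.043 .1293 -.17 -.225
```

```text
[ 0.0024 -0.002   0.0061] [ 0.0005  0.0023 -0.0003] t 23.45
```

In the tool's units: 0.0005 m is 0.005.

drive_effector(
  increments={"dx":[0,0,0],"dy":[0,0,0],"dz":[0.005,0.005,0.005],"drx":[0,0,0],"dry":[0,0,0],"drz":[0,0,0]},
)

```text
time_s: 23.75
ee_pos: [0.6399, -0.0412, 0.1358]
eef_rot: [0.248, 2.904, -0.027]
contact_force: [-4.8, 0.8, 10.7]
gripper_width: 0.0117
grasp_force: 60.9
```

```bash
python3 - <<'E'
from rig import bot
import pickle
from h import *
np.set_printoptions(precision=4,suppress=True)
o=bot.get_obs();f=bot.grab_frame("wrist");pickle.dump((o,f),open("f10.pkl","wb"))
T=R.from_rotvec(o["eef_rot"]);print("F tool",T.inv().apply(o["contact_force"]),"M",T.inv().apply(o["torque"]))
o9,f9,s,g=pickle.load(open("f9.pkl","rb"))
for fr,c0 in((f9,250),(f,250)):
    im=cv2.cvtColor(fr["pixels"],cv2.COLOR_BGR2GRAY)
    for col in(275,285,300,340,350,360):
        print(col,[(int(r),int(im[r,col])) for r in range(120,240) if abs(int(im[r+1,col])-int(im[r-1,col]))>45])
E
```

```text
F tool [  2.3561  -0.0038 -11.4789] M [0.1593 1.1187 0.0058]
275 [(121, 142), (122, 193), (123, 231), (140, 252), (141, 180), (142, 82), (181, 49), (182, 119), (183, 135), (184, 185), (185, 227), (215, 227), (216, 184)]
285 [(121, 144), (122, 194), (123, 230), (140, 251), (141, 200), (142, 105), (143, 57), (181, 47), (182, 122), (183, 133), (184, 169), (185, 225), (206, 245), (207, 195)]
300 [(121, 145), (122, 196), (123, 231), (140, 209), (141, 143), (142, 72), (181, 45), (182, 118), (183, 132), (184, 185), (185, 226), (193, 189)]
340 [(121, 145), (122, 194), (123, 231), (130, 232), (140, 187), (141, 141), (142, 70), (181, 49), (182, 119)]
350 [(121, 139), (140, 185), (141, 139), (142, 71), (181, 49), (182, 122)]
360 [(121, 140), (140, 186), (141, 139), (142, 64), (181, 49), (182, 120)]
275 [(124, 148), (125, 181), (126, 218), (150, 236), (151, 153), (152, 63), (181, 79), (182, 120), (183, 141), (184, 207), (212, 243), (213, 193)]
285 [(125, 182), (126, 218), (149, 207), (150, 189), (151, 124), (152, 60), (181, 81), (182, 120), (183, 141), (184, 205), (203, 245), (204, 193)]
300 [(125, 178), (126, 214), (150, 234), (151, 165), (152, 78), (181, 76), (182, 123), (183, 140), (184, 207), (190, 188)]
340 [(150, 187), (151, 137), (152, 65), (181, 81), (182, 123)]
350 [(150, 186), (151, 139), (152, 70), (180, 34), (181, 83), (182, 125)]
360 [(150, 185), (151, 136), (152, 64), (181, 77), (182, 125)]
```

```bash
python3 - <<'E'
from h import *
np.set_printoptions(precision=2,suppress=True)
o,f=pickle.load(open("f10.pkl","rb"));c=cam(f,dict(ee_pos=np.zeros(3),eef_rot=np.zeros(3)))
for a in(-.08,-.04,0,.04,.08):
    Ry=R.from_rotvec([0,a,0]);t=lambda x,z:Ry.apply([x,0,z-.012])+[0,0,.012]  # pivot ~ pads
    print("swivel",a,"bottom",proj(c,t(.04,.031)),"top",proj(c,t(.04,.025)))
for e in(-.05,-.025,0,.025,.05):
  for z in(.031,.034):
    Ry=R.from_rotvec([0,e,0]);h=lambda x,zz:Ry.apply([x,0,zz])+[0,0,z]
    print("face rot",e,z,"pad near",proj(c,h(.052,0))[1],"white near",proj(c,h(.065,.0015))[1])
E
python3 - <<'E'
from h import *
for n,k in(("f9.pkl",1),("f10.pkl",1)):
    f=pickle.load(open(n,"rb"))[k];im=cv2.cvtColor(f["pixels"],cv2.COLOR_BGR2GRAY)
    for r in(187,195,205,215): print(n,r,[(c,int(im[r,c])) for c in list(range(252,268,1))+list(range(370,388))])
E
```

```text
swivel -0.08 bottom [319.59 181.38] top [319.61 183.32]
swivel -0.04 bottom [319.59 180.52] top [319.62 182.92]
swivel 0 bottom [319.6  179.78] top [319.63 182.64]
swivel 0.04 bottom [319.61 179.15] top [319.63 182.49]
swivel 0.08 bottom [319.62 178.65] top [319.64 182.47]
face rot -0.05 0.031 pad near 156.07683109574108 white near 130.1751718126254
face rot -0.05 0.034 pad near 155.13369580959227 white near 129.6867149752061
face rot -0.025 0.031 pad near 156.40112232280848 white near 130.24786479819167
face rot -0.025 0.034 pad near 155.44477916060185 white near 129.75320102024673
face rot 0 0.031 pad near 156.79457081438446 white near 130.40531781439051
face rot 0 0.034 pad near 155.82361770851742 white near 129.9028006962636
face rot 0.025 0.031 pad near 157.25852772550647 white near 130.65002386582125
face rot 0.025 0.034 pad near 156.27151213567046 white near 130.1379155720973
face rot 0.05 0.031 pad near 157.794311821397 white near 130.9844818513642
face rot 0.05 0.034 pad near 156.78973053769565 white near 130.460950240586
f9.pkl 187 [(252, 249), (253, 249), (254, 249), (255,
[... 2527 characters left out ...]
(260, 86), (261, 195), (262, 242), (263, 248), (264, 247), (265, 245), (266, 245), (267, 244), (370, 173), (371, 173), (372, 172), (373, 172), (374, 174), (375, 175), (376, 171), (377, 135), (378, 57), (379, 19), (380, 31), (381, 23), (382, 31), (383, 34), (384, 37), (385, 26), (386, 34), (387, 36)]
f10.pkl 215 [(252, 32), (253, 35), (254, 36), (255, 37), (256, 30), (257, 36), (258, 32), (259, 34), (260, 40), (261, 95), (262, 149), (263, 164), (264, 168), (265, 168), (266, 167), (267, 166), (370, 171), (371, 175), (372, 174), (373, 175), (374, 175), (375, 172), (376, 151), (377, 99), (378, 34), (379, 32), (380, 34), (381, 38), (382, 31), (383, 31), (384, 21), (385, 26), (386, 22), (387, 35)]
```

```bash
cat > tilt.py <<'E'
from h import *
import sys
from scipy.optimize import least_squares
np.set_printoptions(precision=4,suppress=True)
def cross(line,i0,w=7):
    "subpixel position of strongest step near i0"
    g=np.gradient(cv2.GaussianBlur(line.astype(np.float32).reshape(-1,1),(1,3),0).ravel());lo=int(i0)-w
    s=np.abs(g[lo:lo+2*w+1]);k=s.argmax();a=slice(max(k-2,0),k+3);return lo+np.sum(np.arange(2*w+1)[a]*s[a])/s[a].sum(),s[k]
def run(f):
    im=cv2.cvtColor(f["pixels"],cv2.COLOR_BGR2GRAY).astype(float);c=cam(f,dict(ee_pos=np.zeros(3),eef_rot=np.zeros(3)))
    def model(p,X):return R.from_rotvec([0,p[3],p[4]]).apply(X)+p[:3]
    def fit(p,edges,n=3):
        p=np.array(p,float)
        for w in(8,4,3):
            M=[]
            for A,B,vert in edges:
                for t in np.linspace(.06,.94,24):
                    X=np.array(A)*(1-t)+np.array(B)*t;u=proj(c,model(p,X))
                    r=int(round(u[1])) if vert else int(round(u[0]))
                    if vert: k,s=cross(im[r],u[0],w); 
                    else: k,s=cross(im[:,r],u[1],w)
                    if s>15:M.append((A,B,vert,r,k))
            def res(q):
                out=[]
                for A,B,vert,r,k in M:
                    a=proj(c,model(q,np.array(A)));b=proj(c,model(q,np.array(B)));i=1 if vert else 0;j=1-i
                    out.append(a[j]+(b[j]-a[j])*(r-a[i])/(b[i]-a[i])-k)
                return out
            s=least_squares(res,p,loss="soft_l1",f_scale=.3,x_scale=.01);p=s.x
        cov=np.linalg.inv(s.jac.T@s.jac)*np.mean(np.square(res(p)));return p,len(M),np.median(np.abs(res(p))),np.sqrt(np.diag(cov))
    T=fit([0,0,.025,0,0],[((.034,-.03,0),(-.004,-.03,0),1),((.034,.03,0),(-.004,.03,0),1),((.04,-.029,0),(.04,-.008,0),0),((.04,.008,0),(.04,.029,0),0)])
    P=fit([.003,0,.031,0,0],[((.052,-.042,0),(-.01,-.042,0),1),((.052,.042,0),(-.01,.042,0),1),((.052,-.042,0),(.052,.042,0),0)])
    W=fit([.003,0,.0325,0,0],[((.065,-.055,0),(-.065,-.055,0),1),((.065,.055,0),(-.065,.055,0),1),((.065,-.055,0),(.065,.055,0),0)])
    print("tag top ",*T);print("pad",*P);print("white",*W)
if __name__=="__main__":
    run(pickle.load(open(sys.argv[1],"rb"))[1])
E
python3 tilt.py f9.pkl; python3 tilt.py f10.pkl
```

```text
tag top  [ 0.0009  0.0005  0.0224  0.     -0.0059] 92 0.10249935048842929 [0.0001 0.     0.0003 0.0153 0.0013]
pad [0.0067 0.0012 0.0402 0.0038 0.0028] 56 0.2608279831031126 [0.0001 0.0001 0.0003 0.0103 0.0017]
white [ 0.0019  0.0157  0.0748 -0.1197  0.001 ] 37 0.26351714831668005 [0.0001 0.0002 0.0008 0.0168 0.0025]
tag top  [ 0.0003 -0.0001  0.0252  0.0068 -0.0169] 96 0.25866825642856384 [0.0002 0.     0.0004 0.0231 0.0014]
pad [ 0.0028 -0.003   0.0315  0.0107  0.0033] 72 0.08224413224803584 [0.     0.     0.0001 0.0039 0.0008]
white [ 0.0026 -0.0028  0.0357  0.0063 -0.0041] 46 0.22435104989828858 [0.0002 0.0002 0.0005 0.0146 0.0042]
```

drive_effector(
  increments={"dx":[0,0,0,0,0],"dy":[0,0,0,0,0],"dz":[0,0,0,0,0],"drx":[0,0,0,0,0],"dry":[0.005,0.01,0.01,0.01,0.01],"drz":[0,0,0,0,0]},
)

```text
time_s: 24.3
ee_pos: [0.6399, -0.0412, 0.1358]
eef_rot: [0.248, 2.914, -0.026]
contact_force: [-5.9, -0.0, 10.1]
gripper_width: 0.0114
grasp_force: 60.7
```

```bash
cat > st.py <<'E'
from rig import bot
from h import *
import pickle
np.set_printoptions(precision=3,suppress=True)
for i in range(3):
    f=bot.grab_frame("wrist");o=bot.get_obs();T=R.from_rotvec(o["eef_rot"]);print("F tool",T.inv().apply(o["contact_force"]),"M",T.inv().apply(o["torque"]),o["grasp_force"])
pickle.dump((o,f),open("f11.pkl","wb"))
E
python3 st.py;python3 tilt.py f11.pkl
```

```text
F tool [  3.683  -0.497 -11.525] M [ 0.167  0.698 -0.01 ] 60.695343017578125
F tool [  3.798  -0.243 -11.767] M [0.187 0.684 0.023] 60.695074796676636
F tool [  3.895  -1.129 -10.808] M [ 0.105  0.679 -0.001] 60.69467782974243
tag top  [ 0.0001 -0.0002  0.0254  0.0038 -0.01  ] 96 0.18269672508208146 [0.0001 0.     0.0003 0.015  0.0014]
pad [ 0.0025 -0.003   0.0316  0.0022  0.0045] 72 0.10221318456480333 [0.     0.     0.0001 0.004  0.0008]
white [ 0.0026 -0.001   0.0299 -0.0846 -0.0147] 43 0.36466807473323115 [0.0002 0.0003 0.001  0.0377 0.0046]
```

```bash
python3 -c "
from rig import bot
print(bot.sign_off())"
```

```text
the job is handed in; nothing more can be done
None
```

I handed the job in at about 24.5 s; no verdict was returned, but by my measurements the three-case column is square and released, and the tag is held by its tab, flush on the pad at about 12 N, 4 mm off centre and within 0.02 rad of square.

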